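Press the push-on axle cap home on a trolley wheel

TASK

The wheel on one of the two wooden stands still lacks its retaining cap: take the small yellow push-on cap from the blue tray, set it open end down over the bare axle end and press it straight down until it sits on the wheel's hub and holds it snugly against the spring washer underneath, then let go. Feel for the hub: once it pushes back about 6 N more than the cap's teeth did, stop, which leaves it snug yet not squashed down hard. Leave everything else where it is.

Things in the scene. Friction and masses are not known exactly. Their poses are not given: they have to be found in the camera images.
- cap: Yellow plastic push-on axle cap, a round cup 34 mm wide and 38 mm high, 40 g, standing open end down in the blue tray. Origin: centre of its underside (open end), z up. Bore 14.4 mm wide, 34 mm deep, with a ring of steel teeth 4 to 7 mm above the open end. It slips freely some 11 mm over the axle, then must be pressed 12 to 18 mm further; it then holds against up to about 8 N.
- wheel: Wheel, 80 mm wide, white 40 mm hub, flat on its stand, axle through it. Origin: on the axle, 30 mm below its tip, z up. Shims put the hub's upper face at an unmeasured 0 to 6 mm above the origin: find it by feel. A spring washer lets it give way downward from 1 N on, 8 N per mm, up to 4 mm. Cap on hub: over 12 N at any moment is too hard; over 1 N left when done is snug (the cap springs back 3 to 4 N).
- axle_tip (a point): Top of the bare plain steel axle, upright in its fixed wooden stand of 100 x 100 mm. The axle is 12 mm in diameter, its last 12 mm tapered to about 6 mm; the tip stands 24 to 30 mm above the wheel's hub and 86 to 94 mm above the table.
- tray: Open blue tray 150 mm (its x) by 250 mm (its y), rim 14 mm high, floor 4 mm thick, fixed. Origin: centre of its underside. The cap stands in one of three places along its y axis, 80 mm apart, next to a larger black cap and a steel ring.
- finished_stand: A second, identical fixed stand whose wheel already has its yellow cap on. Origin: centre of its underside; its cap's top is 102 mm above the origin.
- big_cap: Black cap for thicker axles, 46 mm diameter, 27 mm high, in the tray; not needed. Origin: centre of its underside.
- bearing: Steel ring, 36 mm diameter, 12 mm high, in the tray; not needed. Origin: centre of its underside.
- mug: White mug, 80 mm diameter, 90 mm high, on the far part of the table; bystander. Origin: centre of its underside.
- can: Green drinks can, 66 mm diameter, 115 mm high; bystander. Origin: centre of its underside.
- glue: White bottle with red cap, 56 mm diameter, 130 mm high; bystander. Origin: centre of its underside.
- hammer: Hammer, 250 mm long, lying on the table; bystander.
- screwdriver: Red screwdriver lying on the table; bystander.
- cap_top (a point): Centre of the cap's flat closed top, 38 mm above its underside; press here. Once the teeth bite, sliding takes about 7 to 14 N, steady from 19 mm over the tip down to the hub (less when halted); then the hub's push adds to it. Before letting go of the cap, push lightly (about 5 N) so that it bites and stands straight.

How it is judged:
By the outcome, as a careful person would: the job done as asked, in the order asked, and still so for the second after the job is handed in, with the robot touching nothing.
It also fails if it takes over 67 s, if anything falls off the work surface, if the arm or the gripper's body presses on something with over 40 N, if the wrist force passes 120 N, or if a joint passes its speed limit or range.

ROBOT

A 6-joint arm with a two-finger parallel gripper is mounted at the origin on the work surface. World frame = base frame: x ahead of the robot, y to its left, z up, the work surface at z = 0. Lengths are in m, angles in rad, forces in N, time in s.
With the tool pointing down it reaches from about 0.35 to 0.875 m from the base axis. Payload 4.2 kg.
Tool frame: the origin (TCP) lies at the very end of the fingers, on their centre line; the grasp point (between the pads) lies 19 mm behind it; z points along the fingers, x is the direction in which the jaws open and shut, and the axes are right-handed (so a half turn about z gives the same grasp; the last joint's range is limited). The gripper opens to 85 mm and grips with 20 to 120 N. Pads are 22 mm wide; open, the fingers measure 114 mm over their backs; the gripper's body (76 mm by 85 mm) begins 54 mm behind the grasp point. The pads swing forward as they close: fully open they stand 13 mm farther back than shut.
Start: joints at [-0.942, 0.385, 0.008, 0, -1.194, -0.259], TCP at [0.226, -0.583, 0.231] pointing down, gripper open.
Joint ranges: [-3.14, 3.14], [-1.21, 2.06], [-1.07, 1.41], [-3.16, 2.05], [-2.99, -0.16], [-3.1, 3.1]. Speed limits (rad/s): [2.79, 2.79, 3.14, 3.14, 3.14, 3.14].

INTERFACE

Orientations are given as a 3x3 rotation matrix whose columns are the frame's x, y, z axes.
In Python, from station import telemetry, optics, manip gives the robot as it stands. The module is installed in compiled form; this text tells all that it offers.
- The arm moves only by the tool drive_tool, never from a script. Its argument "deltas" is a list of rows, each a list of 6 numbers: the shift along the tool's x, y, z in mm, then the turn, a rotation vector about the tool's x, y, z in degrees. In form: [[x, y, z, ax, ay, az], ...]. A call has exactly 8 rows; each row is the pose to reach, as a shift and turn from the pose measured when the call began, along the tool's axes at that moment; what a row does not reach only later rows make up. A row lasts 1/12 s, in which the tool goes at most 41.7 mm and 7.16 degrees, less where a joint would pass 70% of its speed; a pose out of reach is approached as far as the arm can. A call with a gripper value outside its range is refused whole. "jaw" is the finger opening in mm, from 0 to 85.4, set as the call begins (left out, the last holds). The fingers move at their own pace and stop on an object; "force" is the grip in N (left out, the last holds). Time passes only in rows, so rows that repeat a pose let the fingers close, or fill a call up. It gives the time, the measured TCP pose, the force and the opening at its end, in the units of the state.
- telemetry.get_state(): the state, without advancing time (a new reading comes with each control period).
- optics.snapshot(name): name is "scene" or "top" or "wrist"; returns (picture, depth): 420x560x3 uint8, blue, green, red; 420x560 float32, m along the optical axis (not along the pixel's ray), 0 where there is no reading.
- optics.get_calibration(name): a dict with "camera_matrix" (3x3 intrinsics, pixels), "k1" (the pictures are not rectified: a ray, as slopes to the right and down, at radius r is drawn at 1 + k1 r^2 times it, then the intrinsics apply), "R" (3x3) and "t" (3): a world point X has camera coordinates R X + t; the wrist camera has in their place "mount" (4x4, takes a point from camera to tool coordinates, whose origin is the TCP and whose axes are the tool frame's). Camera axes: x right, y down, z forward; pixel columns grow to the right and rows downward; lengths in m; the calibration is good to about 2 mm. A picture is of the moment at which its call begins: read the wrist's pose just before it. get_calibration takes no time and is no camera call.
- manip.job_done(): hands the job in, once; it reports no verdict.
The state is a dict: "time_s": time; "qpos": joint angles; "dq": joint speeds; "tau": joint torques, N m; "position": TCP position; "orientation": TCP orientation; "ft_force": force on the tool from outside, world axes, zero at the start; "moment": the same for the moment, N m; "gripper_width": finger opening in m.
Only numpy, scipy, OpenCV 4.12 (cv2) and the standard library are available. Lean on these libraries where they do the work, as an engineer would, in place of code of your own. Each camera call takes 0.05 s, during which the arm holds its last target. There are 200 camera calls.

## Working session

There is one attempt and no reset: what is moved stays moved. The work goes in short steps, Python scripts to look and compute and a tool call to move; the robot and the scene stay as the last step left them, time stands still between calls to the robot, and variables do not carry over. Pictures are saved under pics/ and viewed, about 8 in all and at most 12, crops included, and the job is handed in when it is done.

Besides the shell and the picture viewer there is one more tool, called after ">>>" as name(argument=value, ...), one argument or row to a line, values as JSON. drive_tool: Moves the arm, as the interface text tells. Its arguments: {"type":"object","properties":{"deltas":{"type":"array"},"jaw":{"type":"number"},"force":{"type":"number"}},"required":["deltas"]}

```bash
mkdir -p pics; cat > h.py <<'E'
import numpy as np, cv2
from station import telemetry, optics, manip
def snap(n):
    s=telemetry.get_state(); im,d=optics.snapshot(n); c=optics.get_calibration(n)
    if 'mount' in c:
        T=np.eye(4);T[:3,:3]=s['orientation'];T[:3,3]=s['position'];T=T@np.array(c['mount'])
        R=T[:3,:3];o=T[:3,3]
    else:
        R=np.array(c['R']).T;o=-R@np.array(c['t'])
    return im,d,dict(K=np.array(c['camera_matrix']),k=c['k1'],R=R,o=o)
def ray(c,u,v):
    K=c['K'];D=np.array([c['k'],0,0,0.])
    p=cv2.undistortPoints(np.array([[[u,v]]],float),K,D)[0,0]
    return np.array([p[0],p[1],1.])
def onplane(c,u,v,z):
    d=c['R']@ray(c,u,v);return c['o']+d*(z-c['o'][2])/d[2]
def bydepth(c,u,v,dep): return c['o']+c['R']@ray(c,u,v)*dep
def st():
    s=telemetry.get_state()
    for k in ('time_s','position','orientation','ft_force','gripper_width','qpos'): print(k,np.round(s[k],4).tolist())
E
python3 - <<'E'
from h import *
import pickle
st()
D={}
for n in ('scene','top'):
    im,d,c=snap(n);cv2.imwrite(f'pics/{n}0.png',im);D[n]=(im,d,c);print(n,c['o'],c['R'][:,2])
pickle.dump(D,open('d0.pkl','wb'))
E
```

```text
time_s 0.0
position [0.2257, -0.5822, 0.2302]
orientation [[-0.3613, 0.9325, -0.0009], [0.9325, 0.3613, 0.002], [0.0022, -0.0001, -1.0]]
ft_force [0.1975, 0.7764, -0.2129]
gripper_width 0.0856
qpos [-0.9424, 0.3856, 0.0066, -0.0005, -1.194, -0.2586]
scene [1.13569201 0.49365949 0.57830813] [-0.55954508 -0.60361723 -0.56793973]
top [ 0.49816278 -0.05112651  0.94753796] [ 0.12247416  0.0174058  -0.99231906]
```

View pics/top0.png

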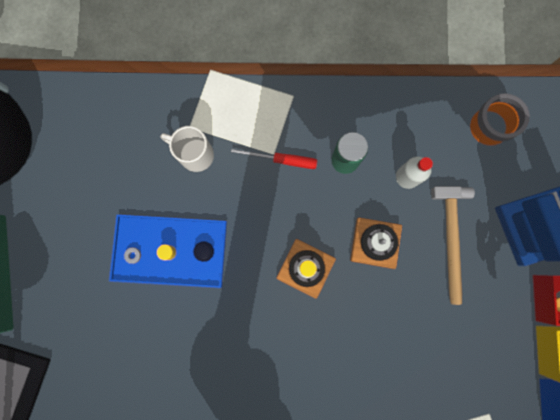

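View pics/scene0.png

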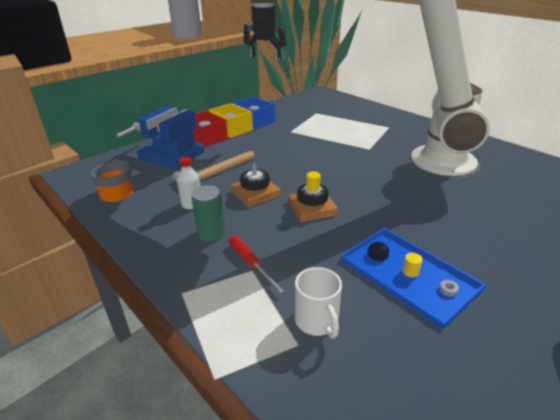

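The top view shows the loose cap in the tray at (165,253), the finished stand at (307,268) and the bare axle at about (380,241). In the scene view they are at (412,264), (313,182) and (254,168).

```bash
python3 - <<'E'
from h import *
import pickle
D=pickle.load(open('d0.pkl','rb'))
im,d,c=D['top']
hsv=cv2.cvtColor(im,cv2.COLOR_BGR2HSV)
m=cv2.inRange(hsv,(20,120,100),(35,255,255))
n,l,s,ce=cv2.connectedComponentsWithStats(m)
for i in range(1,n):
    if s[i,4]>40: u,v=ce[i];print('yel',ce[i],s[i],d[int(v),int(u)],onplane(c,u,v,.042),onplane(c,u,v,.102))
for nm,u,v,z in(('axle',380,241,.09),('ring',132,256,.016),('black',204,251,.031),('can',352,146,.115),('glue',425,164,.13)): print(nm,onplane(c,u,v,z),bydepth(c,u,v,d[v,u]))
for u,v in((118,215),(226,220),(221,286),(110,281)):print('tray',onplane(c,u,v,.014))
for u,v in((360,218),(403,223),(397,268),(352,262)):print('stand',onplane(c,u,v,.03),d[v,u])
im,d,c=D['scene']
for u,v,z in((254,164,.09),(412,257,.042)): print('scene',onplane(c,u,v,z))
im=D['top'][0][205:335,95:420];cv2.imwrite('pics/c0.png',cv2.resize(im,None,fx=2.4,fy=2.4))
E
```

```text
yel [165.71162791 251.96744186] [157 245  18  15 215] 0.9073837 [0.52340753 0.21077568 0.042     ] [0.52173484 0.19342232 0.102     ]
yel [307.74883721 268.12093023] [300 260  17  17 215] 0.8413644 [ 0.49402402 -0.09960893  0.042     ] [ 0.49429825 -0.09639653  0.102     ]
yel [548.80253623 351.15036232] [ 537  327   23   54 1104] 0.8713233 [ 0.33454005 -0.59866818  0.042     ] [ 0.34538152 -0.56238864  0.102     ]
axle [ 0.55257246 -0.24508968  0.09      ] [ 0.55323304 -0.24744457  0.07958871]
ring [0.51387518 0.29340389 0.016     ] [0.51410324 0.29840451 0.00247935]
black [0.52728316 0.12935982 0.031     ] [0.52737159 0.1299079  0.02821674]
can [ 0.74569821 -0.18416944  0.115     ] [ 0.74543958 -0.18403043  0.11586987]
glue [ 0.70590302 -0.32708273  0.13      ] [ 0.70599061 -0.32719907  0.12965532]
tray [0.60617475 0.33183632 0.014     ]
tray [0.5988573  0.08556466 0.014     ]
tray [0.45088245 0.09152189 0.014     ]
tray [0.45771179 0.33950681 0.014     ]
stand [ 0.60667779 -0.21510278  0.03      ] 0.9300013
stand [ 0.59715022 -0.30963627  0.03      ] 0.94879776
stand [ 0.49812921 -0.29477378  0.03      ] 0.9349057
stand [ 0.50918124 -0.197062    0.03      ] 0.93847764
scene [ 0.55573802 -0.24825601  0.09      ]
scene [0.52535747 0.21233683 0.042     ]
```

>>> drive_tool(
  deltas=[
    [29, 26, 0, 0, 0, -7],
    [58, 52, 0, 0, 0, -14],
    [88, 78, 0, 0, 0, -21],
    [118, 105, 0, 0, 0, -28],
    [148, 132, 0, 0, 0, -35],
    [178, 158, 0, 0, 0, -42],
    [208, 185, 0, 0, 0, -49],
    [238, 212, 0, 0, 0, -56],
  ],
  jaw=70,
  force=40,
)

```text
time_s: 0.77
position: [0.3373, -0.2818, 0.2305]
orientation: [[-0.976, 0.217, -0.001], [0.217, 0.976, 0.002], [0.002, 0.002, -1.0]]
ft_force: [1.4, -0.1, 0.1]
gripper_width: 0.0701
```

```bash
cat >> h.py <<'E'
def rel(p,yaw=np.pi):
    from scipy.spatial.transform import Rotation as Ro
    s=telemetry.get_state();R=np.array(s['orientation'])
    T=np.array([[np.cos(yaw),np.sin(yaw),0],[np.sin(yaw),-np.cos(yaw),0],[0,0,-1]])
    print('t',round(s['time_s'],2),'pos',np.round(s['position'],4),'F',np.round(s['ft_force'],2),'shift mm',np.round(R.T@(np.array(p)-s['position'])*1000,1),'rot',np.round(Ro.from_matrix(R.T@T).as_rotvec(degrees=True),2))
E
python3 -c "
from h import *
rel([.44,.211,.2])"
```

```text
t 0.77 pos [ 0.3373 -0.2818  0.2305] F [ 1.36 -0.1   0.12] shift mm [  6.4 503.3  31.4] rot [  0.11  -0.08 -12.51]
```

>>> drive_tool(
  deltas=[
    [-6, 40, 0, 0, 0, -3],
    [-12, 80, 0, 0, 0, -6],
    [-18, 120, 0, 0, 0, -9],
    [-23, 160, 0, 0, 0, -12],
    [-29, 200, 0, 0, 0, -12.5],
    [-34, 240, 5, 0, 0, -12.5],
    [-40, 280, 10, 0, 0, -12.5],
    [-46, 320, 15, 0, 0, -12.5],
  ],
)

```text
time_s: 1.43
position: [0.4514, 0.0227, 0.2159]
orientation: [[-1.0, -0.0, -0.001], [-0.0, 1.0, 0.002], [0.001, 0.002, -1.0]]
ft_force: [0.5, -0.8, -0.7]
gripper_width: 0.0699
```

```bash
python3 -c "
from h import *
rel([.523,.211,.14]);print(np.round(optics.get_calibration('wrist')['mount'],3),optics.get_calibration('wrist')['camera_matrix'])"
```

```text
t 1.43 pos [0.4514 0.0227 0.2159] F [ 0.54 -0.76 -0.74] shift mm [-71.8 188.1  76.3] rot [ 0.13 -0.05  0.02]
[[ 1.    -0.    -0.001 -0.001]
 [ 0.001  0.954  0.301 -0.076]
 [ 0.001 -0.301  0.954 -0.142]
 [ 0.     0.     0.     1.   ]] [[309.35600803   0.         275.83917306]
 [  0.         309.35600803 211.89182182]
 [  0.           0.           1.        ]]
```

>>> drive_tool(
  deltas=[
    [-14, 36, 10, 0, 0, 0],
    [-28, 72, 20, 0, 0, 0],
    [-42, 108, 35, 0, 0, 0],
    [-56, 144, 50, 0, 0, 0],
    [-70, 180, 65, 0, 0, 0],
    [-72, 188, 76, 0, 0, 0],
    [-72, 188, 76, 0, 0, 0],
    [-72, 188, 76, 0, 0, 0],
  ],
)

```text
time_s: 2.1
position: [0.5224, 0.2106, 0.139]
orientation: [[-1.0, -0.001, -0.004], [-0.001, 1.0, 0.0], [0.004, 0.0, -1.0]]
ft_force: [0.4, -0.9, 0.3]
gripper_width: 0.07
```

```bash
python3 - <<'E'
from h import *
im,d,c=snap('wrist');cv2.imwrite('pics/w1.png',im)
m=cv2.inRange(cv2.cvtColor(im,cv2.COLOR_BGR2HSV),(20,120,100),(35,255,255))
n,l,s,ce=cv2.connectedComponentsWithStats(m)
for i in range(1,n):
    if s[i,4]>100: u,v=ce[i];print(ce[i],s[i],d[int(v),int(u)])
top=(np.abs(d)>0)&(m>0)
vs,us=np.nonzero(top)
P=np.array([bydepth(c,u,v,d[v,u]) for u,v in zip(us,vs)])
P=P[(P[:,2]>.036)]
print(len(P),np.median(P[:,2]),(P.min(0)+P.max(0))/2,P.mean(0),P.max(0)-P.min(0))
rel([.523,.211,.014])
E
```

```text
[277.37662338 230.90909091] [261 224  32  12 154] 0.25624332
164 0.041785084882513146 [0.52220256 0.22446787 0.04161741] [0.52145584 0.22638884 0.0417852 ] [0.02559135 0.01199385 0.00331144]
t 2.15 pos [0.5228 0.2102 0.1401] F [ 0.3  -0.3   0.58] shift mm [ -0.5   0.6 126.1] rot [ 0.08 -0.11  0.03]
```

View pics/w1.png

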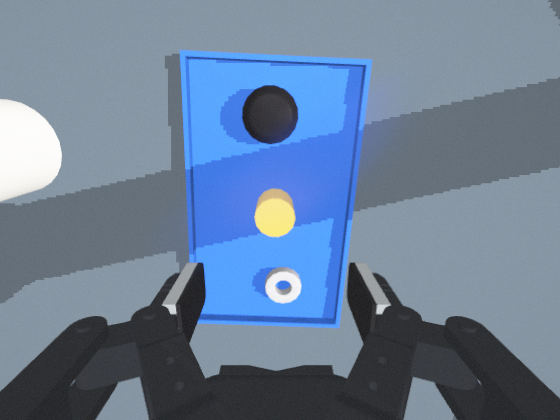

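The wrist picture shows the cap's light top face at about (275,216), below it the ring, above it the black cap; the fingers are clear of the row at either side.

```bash
python3 - <<'E'
from h import *
im,d,c=snap('wrist')
for lo in(60,):
    hsv=cv2.cvtColor(im,cv2.COLOR_BGR2HSV);print(hsv[216,275],hsv[197,275])
    m=cv2.inRange(hsv,(14,lo,60),(38,255,255))
    n,l,s,ce=cv2.connectedComponentsWithStats(m)
    for i in range(1,n):
        if s[i,4]>100: print(ce[i],s[i])
vs,us=np.nonzero(m)
P=np.array([bydepth(c,u,v,d[v,u]) for u,v in zip(us,vs) if d[v,u]>0])
T=P[np.abs(P[:,2]-.042)<.0025]
print(len(T),(T.min(0)+T.max(0))/2,T.mean(0),np.ptp(T,axis=0))
g=m&cv2.inRange(hsv,(0,0,225),(180,255,255))
k=max(cv2.findContours(g,0,1)[0],key=cv2.contourArea);e=cv2.fitEllipse(k);print(e,onplane(c,*e[0],.042))
rel([.523,.211,.014])
E
```

```text
[ 26 112 249] [ 20  91 210]
[275.15290934 212.89242219] [ 256  189   40   47 1478]
1205 [0.52356046 0.21469229 0.04165653] [0.52395753 0.21432537 0.04178251] [0.03222149 0.03240397 0.00389209]
((275.080322265625, 216.76699829101562), (37.51243209838867, 38.73200607299805), 94.99181365966797) [0.5239204  0.21431771 0.042     ]
t 2.2 pos [0.523  0.21   0.1408] F [-0.37 -0.91  0.45] shift mm [-1.000e-01  7.000e-01  1.268e+02] rot [ 0.13 -0.04 -0.01]
```

>>> drive_tool(
  deltas=[
    [-1, 3, 25, 0, 0, 0],
    [-1, 3, 55, 0, 0, 0],
    [-1, 3, 85, 0, 0, 0],
    [-1, 3, 105, 0, 0, 0],
    [-1, 3, 118, 0, 0, 0],
    [-1, 3, 127, 0, 0, 0],
    [-1, 3, 127, 0, 0, 0],
    [-1, 3, 127, 0, 0, 0],
  ],
)

```text
time_s: 2.87
position: [0.5245, 0.2129, 0.0148]
orientation: [[-1.0, 0.001, 0.0], [0.001, 1.0, 0.003], [-0.0, 0.003, -1.0]]
ft_force: [0.1, 0.9, 0.9]
gripper_width: 0.0699
```

>>> drive_tool(
  deltas=[
    [0, 0, 0, 0, 0, 0],
    [0, 0, 0, 0, 0, 0],
    [0, 0, 0, 0, 0, 0],
    [0, 0, 0, 0, 0, 0],
    [0, 0, 0, 0, 0, 0],
    [0, 0, 0, 0, 0, 0],
    [0, 0, 0, 0, 0, 0],
    [0, 0, 0, 0, 0, 0],
  ],
  jaw=20,
  force=50,
)

```text
time_s: 3.53
position: [0.5251, 0.2133, 0.0164]
orientation: [[-1.0, 0.0, 0.002], [0.0, 1.0, 0.004], [-0.002, 0.004, -1.0]]
ft_force: [-1.0, -1.2, 5.2]
gripper_width: 0.033
```

>>> drive_tool(
  deltas=[
    [0, 0, -15, 0, 0, 0],
    [0, 0, -45, 0, 0, 0],
    [0, 0, -85, 0, 0, 0],
    [0, 0, -125, 0, 0, 0],
    [0, -20, -155, 0, 0, 0],
    [0, -55, -170, 0, 0, 0],
    [-4, -95, -170, 0, 0, 0],
    [-8, -135, -170, 0, 0, 0],
  ],
)

```text
time_s: 4.2
position: [0.533, 0.0771, 0.1881]
orientation: [[-1.0, -0.002, 0.006], [-0.002, 1.0, 0.006], [-0.006, 0.006, -1.0]]
ft_force: [0.1, 0.0, -1.0]
gripper_width: 0.0332
```

>>> drive_tool(
  deltas=[
    [-2, -40, 0, 0, 0, 0],
    [-4, -80, 0, 0, 0, 0],
    [-6, -120, 0, 0, 0, 0],
    [-8, -160, 0, 0, 0, 0],
    [-10, -195, 0, 0, 0, 0],
    [-12, -220, 0, 0, 0, 0],
    [-14, -240, 0, 0, 0, 0],
    [-14, -240, 0, 0, 0, 0],
  ],
)

```text
time_s: 4.87
position: [0.5473, -0.166, 0.1868]
orientation: [[-1.0, 0.002, 0.007], [0.002, 1.0, 0.005], [-0.007, 0.005, -1.0]]
ft_force: [0.1, -0.0, -1.0]
gripper_width: 0.0331
```

```bash
python3 - <<'E'
from h import *
rel([.5545,-.246,.17])
im,d,c=snap('wrist');cv2.imwrite('pics/w2.png',im)
E
```

```text
t 4.87 pos [ 0.5473 -0.166   0.1868] F [ 0.08 -0.05 -0.99] shift mm [ -7.3 -80.1  16.4] rot [ 0.31  0.38 -0.13]
```

View pics/w2.png

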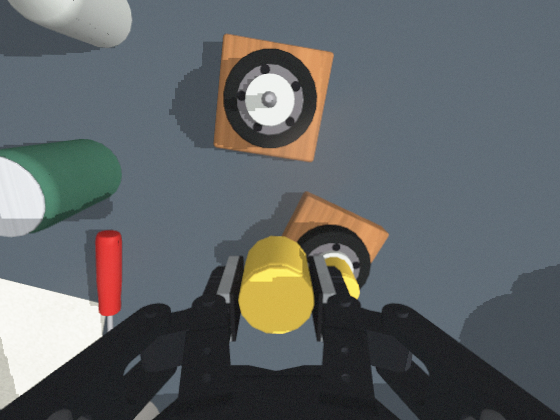

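>>> drive_tool(
  deltas=[
    [-2, -10, 5, 0, 0, 0],
    [-4, -22, 12, 0, 0, 0],
    [-6, -34, 20, 0, 0, 0],
    [-7, -44, 28, 0, 0, 0],
    [-7, -50, 36, 0, 0, 0],
    [-7, -50, 44, 0, 0, 0],
    [-7, -50, 50, 0.3, 0.3, 0],
    [-7, -50, 50, 0.3, 0.3, 0],
  ],
)

```text
time_s: 5.58
position: [0.5533, -0.2136, 0.1343]
orientation: [[-1.0, 0.001, -0.003], [0.001, 1.0, 0.001], [0.003, 0.001, -1.0]]
ft_force: [-0.2, 0.8, -1.1]
gripper_width: 0.0331
```

```bash
python3 - <<'E'
from h import *
import pickle
rel([.5545,-.246,.13])
im,d,c=snap('wrist');pickle.dump((im,d,c),open('w3.pkl','wb'))
tp,td,tc=snap('top')
w=np.vstack([np.zeros((0,560,3),np.uint8),im]);
cr=cv2.resize(im[100:320,190:370],None,fx=2.7,fy=2.7,interpolation=cv2.INTER_CUBIC)
cv2.imwrite('pics/w3.png',cr)
E
```

```text
t 5.58 pos [ 0.5533 -0.2136  0.1343] F [-0.22  0.81 -1.11] shift mm [ -1.2 -32.4   4.3] rot [ 0.08 -0.16 -0.08]
```

View pics/w3.png

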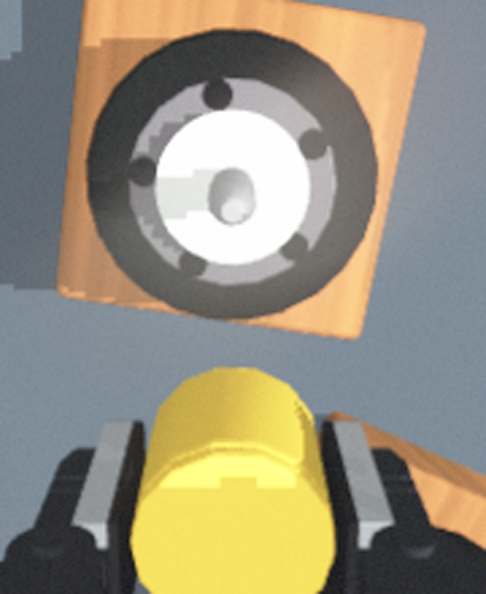

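The tip's lit end face is at crop (236,208), i.e. image (277.4,177); the cap hangs straight in the pads, its top centred near crop (234,523).

```bash
python3 - <<'E'
from h import *
import pickle
im,d,c=pickle.load(open('w3.pkl','rb'))
u,v=277.4,177.
print('depth around tip',np.round(d[172:182:2,272:284:2],4).tolist())
for z in(.086,.09,.094):print('tip',z,onplane(c,u,v,z))
print('by depth',bydepth(c,u,v,d[177,277]))
hsv=cv2.cvtColor(im,cv2.COLOR_BGR2HSV)
m=cv2.inRange(hsv,(20,80,60),(38,255,255));m[:, :230]=0;m[:,330:]=0
vs,us=np.nonzero(m)
P=np.array([bydepth(c,a,b,d[b,a]) for a,b in zip(us,vs) if d[b,a]>0])
zt=np.percentile(P[:,2],[50,80,90,99]);print(zt)
T=P[np.abs(P[:,2]-zt[1])<.002]
print('captop',len(T),(T.min(0)+T.max(0))/2,np.ptp(T,axis=0),T.mean(0))
E
```

```text
depth around tip [[0.1915999948978424, 0.18889999389648438, 0.18790000677108765, 0.18940000236034393, 0.19210000336170197, 0.19580000638961792], [0.1889999955892563, 0.18809999525547028, 0.18860000371932983, 0.18889999389648438, 0.1899999976158142, 0.1940000057220459], [0.18880000710487366, 0.1891999989748001, 0.18649999797344208, 0.18960000574588776, 0.1898999959230423, 0.19259999692440033], [0.1882999986410141, 0.19099999964237213, 0.1890999972820282, 0.1891999989748001, 0.1891999989748001, 0.1964000016450882], [0.18970000743865967, 0.18930000066757202, 0.18790000677108765, 0.18870000541210175, 0.1915999948978424, 0.21879999339580536]]
tip 0.086 [ 0.55282857 -0.25237648  0.086     ]
tip 0.09 [ 0.55285568 -0.25316492  0.09      ]
tip 0.094 [ 0.5528828  -0.25395336  0.094     ]
by depth [ 0.55285784 -0.25322748  0.09031738]
[0.15937921 0.16003755 0.16031859 0.16096371]
captop 4041 [ 0.55413515 -0.21155877  0.16002493] [0.0330163  0.0339973  0.00397433] [ 0.55409117 -0.2126687   0.15972107]
```

>>> drive_tool(
  deltas=[
    [0, -10, 0, 0, 0, 0],
    [1, -22, 0, 0, 0, 0],
    [1, -33, 0, 0, 0, 0],
    [1, -40, 3, 0, 0, 0],
    [1, -40, 10, 0, 0, 0],
    [1, -40, 18, 0, 0, 0],
    [1, -40, 22, 0, -0.1, 0],
    [1, -40, 22, 0, -0.1, 0],
  ],
)

```text
time_s: 6.35
position: [0.5522, -0.2532, 0.1122]
orientation: [[-1.0, 0.001, -0.001], [0.001, 1.0, 0.002], [0.001, 0.002, -1.0]]
ft_force: [-0.4, -0.3, -1.2]
gripper_width: 0.033
```

```bash
python3 - <<'E'
from h import *
import pickle
rel([.5518,-.2536,.11])
im,d,c=snap('wrist');sc,sd,cc=snap('scene');pickle.dump((im,d,c,sc,sd,cc),open('w4.pkl','wb'))
print(np.round(c['o'],4))
a=cv2.resize(im[130:330,210:340],None,fx=3,fy=3,interpolation=cv2.INTER_CUBIC)
b=cv2.resize(sc[120:220,205:305],(400,400),interpolation=cv2.INTER_CUBIC)
a[:400,:0]=0
o=np.zeros((600,790,3),np.uint8);o[:,:390]=a;o[:400,390:]=b
cv2.imwrite('pics/w4.png',o)
E
```

```text
t 6.35 pos [ 0.5522 -0.2532  0.1122] F [-0.4  -0.29 -1.2 ] shift mm [ 0.4 -0.4  2.2] rot [ 0.11 -0.07 -0.04]
[ 0.5528 -0.3296  0.2545]
```

View pics/w4.png

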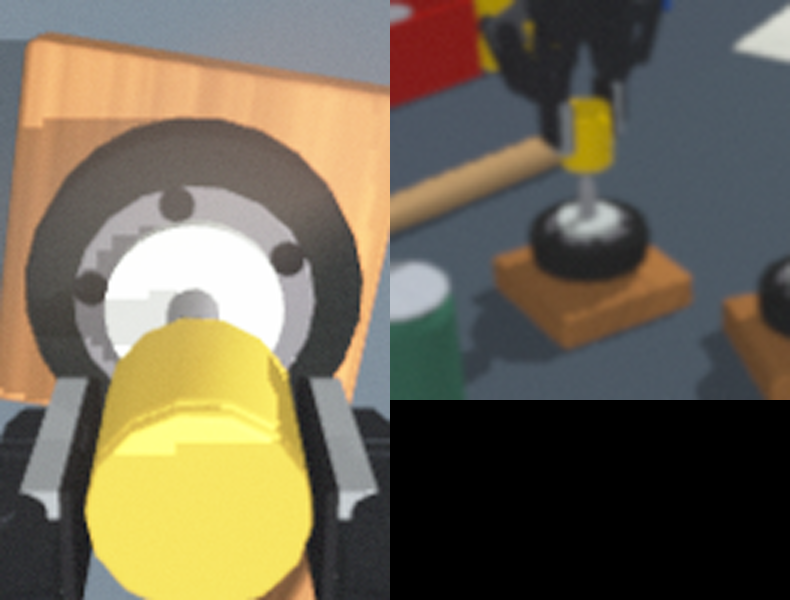

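Wrist view: the axle (crop x≈192) is centred under the cap (x≈196), with the tip hidden behind it. Scene view: the axle (587) is in line with the cap's underside (588). I descend now by feel.

>>> drive_tool(
  deltas=[
    [0, 0, 3, 0, 0, 0],
    [0, 0, 6, 0, 0, 0],
    [0, 0, 8, 0, 0, 0],
    [0, 0, 9.5, 0, 0, 0],
    [0, 0, 11, 0, 0, 0],
    [0, 0, 12, 0, 0, 0],
    [0, 0, 13, 0, 0, 0],
    [0, 0, 13, 0, 0, 0],
  ],
)

```text
time_s: 7.12
position: [0.5532, -0.2533, 0.1005]
orientation: [[-1.0, -0.0, 0.001], [-0.0, 1.0, 0.001], [-0.001, 0.001, -1.0]]
ft_force: [-1.3, -0.6, 0.2]
gripper_width: 0.0329
```

>>> drive_tool(
  deltas=[
    [0, 0, 1, 0, 0, 0],
    [0, 0, 2, 0, 0, 0],
    [0, 0, 3, 0, 0, 0],
    [0, 0, 4, 0, 0, 0],
    [0, 0, 5, 0, 0, 0],
    [0, 0, 6, 0, 0, 0],
    [0, 0, 6, 0, 0, 0],
    [0, 0, 6, 0, 0, 0],
  ],
)

```text
time_s: 7.78
position: [0.5534, -0.2537, 0.0947]
orientation: [[-1.0, -0.0, 0.002], [-0.0, 1.0, 0.0], [-0.002, 0.0, -1.0]]
ft_force: [-0.6, -2.0, 2.1]
gripper_width: 0.0327
```

>>> drive_tool(
  deltas=[
    [0, -0.5, 0.5, 0, 0, 0],
    [0, -0.5, 1, 0, 0, 0],
    [0, -0.5, 1.5, 0, 0, 0],
    [0, -0.5, 2, 0, 0, 0],
    [0, -0.5, 2.5, 0, 0, 0],
    [0, -0.5, 3, 0, 0, 0],
    [0, -0.5, 3, 0, 0, 0],
    [0, -0.5, 3, 0, 0, 0],
  ],
)

```text
time_s: 8.45
position: [0.5535, -0.2544, 0.0922]
orientation: [[-1.0, -0.0, 0.002], [-0.0, 1.0, -0.0], [-0.002, -0.0, -1.0]]
ft_force: [-1.5, -1.2, 5.8]
gripper_width: 0.0329
```

>>> drive_tool(
  deltas=[
    [0, 0, 0, 0, 0, 0],
    [0, 0, 0, 0, 0, 0],
    [0, 0, 0, 0, 0, 0],
    [0, 0, 0, 0, 0, 0],
    [0, 0, 0, 0, 0, 0],
    [0, 0, 0, 0, 0, 0],
    [0, 0, 0, 0, 0, 0],
    [0, 0, 0, 0, 0, 0],
  ],
  jaw=60,
)

```text
time_s: 9.12
position: [0.5535, -0.2544, 0.0922]
orientation: [[-1.0, -0.0, 0.002], [-0.0, 1.0, -0.0], [-0.002, -0.0, -1.0]]
ft_force: [0.7, -0.6, 0.3]
gripper_width: 0.06
```

>>> drive_tool(
  deltas=[
    [0, 0, -8, 0, 0, 0],
    [0, 0, -18, 0, 0, 0],
    [0, 0, -30, 0, 0, 0],
    [0, 0, -42, 0, 0, 0],
    [0, 0, -50, 0, 0, 0],
    [0, 0, -50, 0, 0, 0],
    [0, 0, -50, 0, 0, 0],
    [0, 0, -50, 0, 0, 0],
  ],
)

```text
time_s: 9.78
position: [0.553, -0.2542, 0.1418]
orientation: [[-1.0, -0.0, 0.001], [-0.0, 1.0, 0.0], [-0.001, 0.0, -1.0]]
ft_force: [0.3, -0.5, -0.7]
gripper_width: 0.0604
```

```bash
python3 - <<'E'
from h import *
rel([.5529,-.2535,.11]);
im,d,c=snap('wrist');sc,sd,cc=snap('scene')
hsv=cv2.cvtColor(im,cv2.COLOR_BGR2HSV)
m=cv2.inRange(hsv,(14,60,60),(38,255,255));n,l,s,ce=cv2.connectedComponentsWithStats(m)
i=1+np.argmax([s[k,4] if 150<ce[k][1]<330 and 220<ce[k][0]<340 else 0 for k in range(1,n)])
vs,us=np.nonzero(l==i);P=np.array([bydepth(c,a,b,d[b,a]) for a,b in zip(us,vs) if d[b,a]>0])
z=np.percentile(P[:,2],80);T=P[np.abs(P[:,2]-z)<.003]
A=np.c_[T[:,:2],np.ones(len(T))];print('captop z',z,(T.min(0)+T.max(0))/2,T.mean(0),np.ptp(T,axis=0),'plane',np.linalg.lstsq(A,T[:,2],rcond=None)[0])
a=cv2.resize(im[100:300,210:340],None,fx=3,fy=3,interpolation=cv2.INTER_CUBIC)
b=cv2.resize(sc[120:220,205:305],(400,400),interpolation=cv2.INTER_CUBIC)
o=np.zeros((600,790,3),np.uint8);o[:,:390]=a;o[:400,390:]=b
cv2.imwrite('pics/w5.png',o)
E
```

```text
t 9.78 pos [ 0.553  -0.2542  0.1418] F [ 0.32 -0.5  -0.7 ] shift mm [ 0.2  0.7 31.8] rot [0.02 0.08 0.  ]
captop z 0.11779818199854877 [ 0.55419928 -0.25249808  0.11757431] [ 0.55433859 -0.25320256  0.11790097] [0.03322234 0.03322082 0.00531214] plane [-0.00641756 -0.00950649  0.1190514 ]
```

View pics/w5.png

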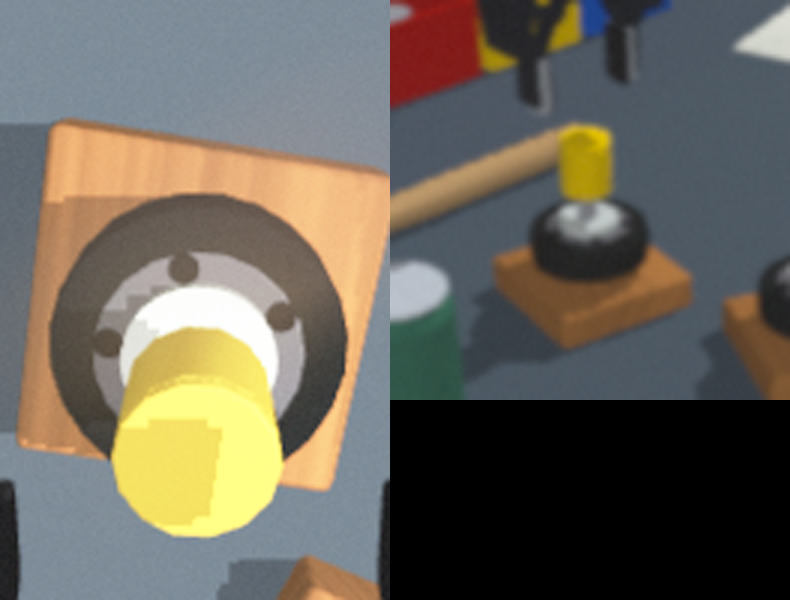

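The cap stands straight on the axle (top plane tilt under 1°, top at z≈0.118, about 10.5 mm on). I close the fingers and go onto its top.

>>> drive_tool(
  deltas=[
    [-1, 1, 0, 0, 0, 0],
    [-1, 1, 0, 0, 0, 0],
    [-1, 1, 0, 0, 0, 0],
    [-1, 1, 0, 0, 0, 0],
    [-1, 1, 4, 0, 0, 0],
    [-1, 1, 10, 0, 0, 0],
    [-1, 1, 15, 0, 0, 0],
    [-1, 1, 18, 0, 0, 0],
  ],
  jaw=0,
)

```text
time_s: 10.55
position: [0.5533, -0.253, 0.1221]
orientation: [[-1.0, 0.0, -0.001], [0.0, 1.0, 0.001], [0.001, 0.001, -1.0]]
ft_force: [0.0, -0.4, -0.2]
gripper_width: 0.0002
```

>>> drive_tool(
  deltas=[
    [0, 0, 0.5, 0, 0, 0],
    [0, 0, 1, 0, 0, 0],
    [0, 0, 1.5, 0, 0, 0],
    [0, 0, 2, 0, 0, 0],
    [0, 0, 2.5, 0, 0, 0],
    [0, 0, 3, 0, 0, 0],
    [0, 0, 3.5, 0, 0, 0],
    [0, 0, 4, 0, 0, 0],
  ],
)

```text
time_s: 11.22
position: [0.5535, -0.2531, 0.1183]
orientation: [[-1.0, -0.0, -0.001], [-0.0, 1.0, 0.001], [0.001, 0.001, -1.0]]
ft_force: [-0.3, -0.2, 2.9]
gripper_width: -0.0003
```

>>> drive_tool(
  deltas=[
    [0, 0, 0.5, 0, 0, 0],
    [0, 0, 1, 0, 0, 0],
    [0, 0, 1.5, 0, 0, 0],
    [0, 0, 2, 0, 0, 0],
    [0, 0, 2.5, 0, 0, 0],
    [0, 0, 3, 0, 0, 0],
    [0, 0, 3.5, 0, 0, 0],
    [0, 0, 4, 0, 0, 0],
  ],
)

```text
time_s: 11.88
position: [0.555, -0.2539, 0.1169]
orientation: [[-1.0, -0.001, 0.003], [-0.001, 1.0, -0.002], [-0.003, -0.002, -1.0]]
ft_force: [-0.7, 0.8, 10.7]
gripper_width: -0.0
```

>>> drive_tool(
  deltas=[
    [0, 0, 0.5, 0, 0, 0],
    [0, 0, 1, 0, 0, 0],
    [0, 0, 1.5, 0, 0, 0],
    [0, 0, 2, 0, 0, 0],
    [0, 0, 2.5, 0, 0, 0],
    [0, 0, 3, 0, 0, 0],
    [0, 0, 3.5, 0, 0, 0],
    [0, 0, 4, 0, 0, 0],
  ],
)

```text
time_s: 12.55
position: [0.5571, -0.2547, 0.116]
orientation: [[-1.0, -0.003, 0.009], [-0.003, 1.0, -0.004], [-0.009, -0.004, -1.0]]
ft_force: [0.1, 0.9, 13.3]
gripper_width: -0.0
```

>>> drive_tool(
  deltas=[
    [0, 0, -3, 0, 0, 0],
    [0, 0, -6, 0, 0, 0],
    [2, 1, -8, 0, 0.2, 0],
    [3.5, 1.5, -8, -0.2, 0.5, 0.1],
    [3.5, 1.5, -8, -0.2, 0.5, 0.1],
    [3.5, 1.5, -8, -0.2, 0.5, 0.1],
    [3.5, 1.5, -8, -0.2, 0.5, 0.1],
    [3.5, 1.5, -8, -0.2, 0.5, 0.1],
  ],
)

```text
time_s: 13.22
position: [0.5533, -0.2532, 0.1236]
orientation: [[-1.0, -0.001, -0.001], [-0.001, 1.0, -0.001], [0.001, -0.001, -1.0]]
ft_force: [0.6, -0.7, 0.5]
gripper_width: -0.0001
```

```bash
cat > cap.py <<'E'
from h import *
rel([.5538,-.253,.1165])
im,d,c=snap('wrist')
hsv=cv2.cvtColor(im,cv2.COLOR_BGR2HSV)
m=cv2.inRange(hsv,(14,60,60),(38,255,255));n,l,s,ce=cv2.connectedComponentsWithStats(m)
i=1+np.argmax([s[k,4] if 150<ce[k][1]<330 and 220<ce[k][0]<340 else 0 for k in range(1,n)])
vs,us=np.nonzero(l==i);P=np.array([bydepth(c,a,b,d[b,a]) for a,b in zip(us,vs) if d[b,a]>0])
z=np.percentile(P[:,2],80);T=P[np.abs(P[:,2]-z)<.003]
A=np.c_[T[:,:2],np.ones(len(T))];print('captop z',z,(T.min(0)+T.max(0))/2,np.ptp(T,axis=0),'plane',np.linalg.lstsq(A,T[:,2],rcond=None)[0])
E
python3 cap.py
```

```text
t 13.22 pos [ 0.5533 -0.2532  0.1236] F [ 0.58 -0.73  0.48] shift mm [-0.5  0.2  7.1] rot [-0.03 -0.05  0.04]
captop z 0.11422818701006743 [ 0.55680321 -0.25777394  0.11422309] [0.0333821  0.02539344 0.00598804] plane [-0.06349567  0.03855907  0.16057612]
```

Pressing dragged the tool 3 mm in +x (arm compliance) and tilted the cap about 4°. I'll re-grip it: the flat pads straighten it. Then I press it gripped until the axle guides it, compensating for the drift.

>>> drive_tool(
  deltas=[
    [0, 0, -4, 0, 0, 0],
    [0, 0, -8, 0, 0, 0],
    [0, 0, -8, 0, 0, 0],
    [0, 0, -8, 0, 0, 0],
    [0, 0, -8, 0, 0, 0],
    [0, 0, -8, 0, 0, 0],
    [0, 0, -8, 0, 0, 0],
    [0, 0, -8, 0, 0, 0],
  ],
  jaw=60,
)

```text
time_s: 13.93
position: [0.5533, -0.2532, 0.1315]
orientation: [[-1.0, -0.001, -0.001], [-0.001, 1.0, -0.001], [0.001, -0.001, -1.0]]
ft_force: [0.9, 0.5, -0.7]
gripper_width: 0.06
```

```bash
python3 cap.py; python3 -c "
from h import *
rel([.5535,-.2535,.089])"
```

```text
t 13.93 pos [ 0.5533 -0.2532  0.1315] F [ 0.93  0.52 -0.69] shift mm [-0.5  0.2 15. ] rot [-0.03 -0.05  0.04]
captop z 0.11534320623222322 [ 0.55701293 -0.25373542  0.11536236] [0.03344047 0.03321957 0.005834  ] plane [-0.08595312  0.02618901  0.17002393]
t 13.98 pos [ 0.5533 -0.2531  0.1315] F [-0.21  0.21 -1.04] shift mm [-0.2 -0.3 42.5] rot [-0.03 -0.05  0.04]
```

>>> drive_tool(
  deltas=[
    [0, 0, 8, 0, 0, 0],
    [0, 0, 16, 0, 0, 0],
    [0, 0, 24, 0, 0, 0],
    [0, 0, 32, 0, 0, 0],
    [0, 0, 38, 0, 0, 0],
    [0, 0, 42, 0, 0, 0],
    [0, 0, 42, 0, 0, 0],
    [0, 0, 42, 0, 0, 0],
  ],
)

```text
time_s: 14.65
position: [0.5533, -0.2532, 0.0892]
orientation: [[-1.0, -0.001, -0.001], [-0.001, 1.0, -0.001], [0.001, -0.001, -1.0]]
ft_force: [-0.6, -0.7, -0.4]
gripper_width: 0.0601
```

>>> drive_tool(
  deltas=[
    [0, 0, 0, 0, 0, 0],
    [0, 0, 0, 0, 0, 0],
    [0, 0, 0, 0, 0, 0],
    [0, 0, 0, 0, 0, 0],
    [0, 0, 0, 0, 0, 0],
    [0, 0, 0, 0, 0, 0],
    [0, 0, 0, 0, 0, 0],
    [0, 0, 0, 0, 0, 0],
  ],
  jaw=20,
  force=80,
)

```text
time_s: 15.32
position: [0.5541, -0.2534, 0.0902]
orientation: [[-1.0, -0.001, 0.001], [-0.001, 1.0, -0.001], [-0.001, -0.001, -1.0]]
ft_force: [0.4, 0.9, 6.3]
gripper_width: 0.0323
```

```bash
python3 cap.py; python3 -c "
from h import *
st()"
```

```text
t 15.32 pos [ 0.5541 -0.2534  0.0902] F [0.41 0.91 6.26] shift mm [  0.2   0.4 -26.3] rot [-0.08  0.04  0.07]
captop z 0.11599106679584828 [ 0.55472502 -0.25348958  0.11583723] [0.03239336 0.03433871 0.00565691] plane [-0.02827614  0.0314857   0.13928559]
time_s 15.3667
position [0.554, -0.2534, 0.0902]
orientation [[-1.0, -0.0013, 0.0006], [-0.0013, 1.0, -0.0014], [-0.0006, -0.0014, -1.0]]
ft_force [-0.5604, 1.036, 5.1623]
gripper_width 0.032
qpos [-0.163, 0.4881, -0.2123, 0.0016, -0.8696, 0.1632]
```

>>> drive_tool(
  deltas=[
    [0.7, 0.5, 1.5, 0, 0.1, 0],
    [1, 0.8, 2, 0, 0.2, 0],
    [1.4, 1, 2.6, 0, 0.3, 0],
    [1.7, 1.1, 3.2, 0, 0.3, 0],
    [1.9, 1.2, 3.8, 0, 0.3, 0],
    [1.9, 1.2, 4.4, 0, 0.3, 0],
    [1.9, 1.2, 5, 0, 0.3, 0],
    [1.9, 1.2, 5.6, 0, 0.3, 0],
  ],
)

```text
time_s: 16.03
position: [0.5543, -0.2534, 0.0885]
orientation: [[-1.0, -0.003, 0.001], [-0.003, 1.0, -0.005], [-0.001, -0.005, -1.0]]
ft_force: [-2.0, 1.3, 17.1]
gripper_width: 0.0321
```

>>> drive_tool(
  deltas=[
    [2, 1.2, 4, -0.2, 0.3, 0],
    [2, 1.2, 4.5, -0.4, 0.3, 0],
    [2.1, 1.2, 5, -0.4, 0.3, 0],
    [2.1, 1.2, 5.5, -0.4, 0.3, 0],
    [2.1, 1.2, 6, -0.4, 0.3, 0],
    [2.1, 1.2, 6.5, -0.4, 0.3, 0],
    [2.1, 1.2, 7, -0.4, 0.3, 0],
    [2.1, 1.2, 7.5, -0.4, 0.3, 0],
  ],
)

```text
time_s: 16.7
position: [0.5542, -0.2533, 0.0851]
orientation: [[-1.0, -0.005, 0.001], [-0.005, 1.0, -0.001], [-0.001, -0.001, -1.0]]
ft_force: [-0.9, 1.3, 14.1]
gripper_width: 0.0323
```

```bash
python3 cap.py
```

```text
t 16.7 pos [ 0.5542 -0.2533  0.0851] F [-0.94  1.28 14.14] shift mm [  0.4   0.3 -31.4] rot [-0.04  0.07  0.27]
captop z 0.11094696993757526 [ 0.55488664 -0.25338343  0.11060276] [0.03238486 0.03388442 0.00529819] plane [-0.02783893  0.03061719  0.13377937]
```

>>> drive_tool(
  deltas=[
    [2, 1, 3.8, -0.1, 0.3, 0.1],
    [2, 1, 4.2, -0.1, 0.3, 0.1],
    [2, 1, 4.6, -0.1, 0.3, 0.1],
    [2, 1, 5, -0.1, 0.3, 0.1],
    [2, 1, 5.4, -0.1, 0.3, 0.1],
    [2, 1, 5.8, -0.1, 0.3, 0.1],
    [2, 1, 6.2, -0.1, 0.3, 0.1],
    [2, 1, 6.6, -0.1, 0.3, 0.1],
  ],
)

```text
time_s: 17.42
position: [0.5542, -0.2534, 0.0819]
orientation: [[-1.0, -0.005, 0.001], [-0.005, 1.0, -0.002], [-0.001, -0.002, -1.0]]
ft_force: [-1.3, 0.0, 16.9]
gripper_width: 0.032
```

>>> drive_tool(
  deltas=[
    [2, 1, 3.5, -0.1, 0.3, 0.1],
    [2, 1, 3.7, -0.1, 0.3, 0.1],
    [2, 1, 3.9, -0.1, 0.3, 0.1],
    [2, 1, 4.1, -0.1, 0.3, 0.1],
    [2, 1, 4.3, -0.1, 0.3, 0.1],
    [2, 1, 4.5, -0.1, 0.3, 0.1],
    [2, 1, 4.7, -0.1, 0.3, 0.1],
    [2, 1, 4.9, -0.1, 0.3, 0.1],
  ],
)

```text
time_s: 18.08
position: [0.5542, -0.2534, 0.0809]
orientation: [[-1.0, -0.004, 0.001], [-0.004, 1.0, -0.003], [-0.001, -0.003, -1.0]]
ft_force: [-1.4, 1.4, 15.3]
gripper_width: 0.0324
```

>>> drive_tool(
  deltas=[
    [2, 1, 3.9, -0.2, 0.3, 0.1],
    [2, 1, 4.1, -0.2, 0.3, 0.1],
    [2, 1, 4.3, -0.2, 0.3, 0.1],
    [2, 1, 4.5, -0.2, 0.3, 0.1],
    [2, 1, 4.7, -0.2, 0.3, 0.1],
    [2, 1, 4.9, -0.2, 0.3, 0.1],
    [2, 1, 5.1, -0.2, 0.3, 0.1],
    [2, 1, 5.3, -0.2, 0.3, 0.1],
  ],
)

```text
time_s: 18.75
position: [0.5542, -0.2534, 0.0793]
orientation: [[-1.0, -0.004, 0.001], [-0.004, 1.0, -0.002], [-0.001, -0.002, -1.0]]
ft_force: [-2.5, 0.3, 16.0]
gripper_width: 0.0324
```

>>> drive_tool(
  deltas=[
    [2, 1, 3.8, -0.2, 0.3, 0.1],
    [2, 1, 3.9, -0.2, 0.3, 0.1],
    [2, 1, 4, -0.2, 0.3, 0.1],
    [2, 1, 4.1, -0.2, 0.3, 0.1],
    [2, 1, 4.2, -0.2, 0.3, 0.1],
    [2, 1, 4.3, -0.2, 0.3, 0.1],
    [2, 1, 4.4, -0.2, 0.3, 0.1],
    [2, 1, 4.5, -0.2, 0.3, 0.1],
  ],
)

```text
time_s: 19.42
position: [0.5543, -0.2534, 0.0791]
orientation: [[-1.0, -0.004, 0.001], [-0.004, 1.0, -0.002], [-0.001, -0.002, -1.0]]
ft_force: [-2.1, 0.8, 17.1]
gripper_width: 0.0318
```

>>> drive_tool(
  deltas=[
    [2, 1, 4.3, -0.2, 0.3, 0.1],
    [2, 1, 4.4, -0.2, 0.3, 0.1],
    [2, 1, 4.5, -0.2, 0.3, 0.1],
    [2, 1, 4.6, -0.2, 0.3, 0.1],
    [2, 1, 4.7, -0.2, 0.3, 0.1],
    [2, 1, 4.8, -0.2, 0.3, 0.1],
    [2, 1, 4.9, -0.2, 0.3, 0.1],
    [2, 1, 5, -0.2, 0.3, 0.1],
  ],
)

```text
time_s: 20.08
position: [0.5543, -0.2534, 0.0783]
orientation: [[-1.0, -0.004, 0.001], [-0.004, 1.0, -0.001], [-0.001, -0.001, -1.0]]
ft_force: [-2.9, 1.1, 16.9]
gripper_width: 0.0327
```

>>> drive_tool(
  deltas=[
    [2.3, 1.2, 4.3, -0.2, 0.3, 0.1],
    [2.4, 1.2, 4.4, -0.2, 0.3, 0.1],
    [2.5, 1.2, 4.5, -0.2, 0.3, 0.1],
    [2.5, 1.2, 4.6, -0.2, 0.3, 0.1],
    [2.5, 1.2, 4.7, -0.2, 0.3, 0.1],
    [2.5, 1.2, 4.8, -0.2, 0.3, 0.1],
    [2.5, 1.2, 4.9, -0.2, 0.3, 0.1],
    [2.5, 1.2, 5, -0.2, 0.3, 0.1],
  ],
)

```text
time_s: 20.75
position: [0.5541, -0.2534, 0.0771]
orientation: [[-1.0, -0.004, 0.002], [-0.004, 1.0, -0.001], [-0.002, -0.001, -1.0]]
ft_force: [-1.1, 0.9, 14.5]
gripper_width: 0.032
```

>>> drive_tool(
  deltas=[
    [2.3, 1.1, 3.8, -0.1, 0.4, 0.1],
    [2.3, 1.1, 3.9, -0.1, 0.4, 0.1],
    [2.3, 1.1, 4, -0.1, 0.4, 0.1],
    [2.3, 1.1, 4.1, -0.1, 0.4, 0.1],
    [2.3, 1.1, 4.2, -0.1, 0.4, 0.1],
    [2.3, 1.1, 4.3, -0.1, 0.4, 0.1],
    [2.3, 1.1, 4.4, -0.1, 0.4, 0.1],
    [2.3, 1.1, 4.5, -0.1, 0.4, 0.1],
  ],
)

```text
time_s: 21.42
position: [0.5542, -0.2534, 0.0766]
orientation: [[-1.0, -0.004, 0.001], [-0.004, 1.0, -0.002], [-0.001, -0.002, -1.0]]
ft_force: [-1.6, -0.3, 15.6]
gripper_width: 0.0323
```

>>> drive_tool(
  deltas=[
    [2.3, 1.1, 3.9, -0.2, 0.4, 0.1],
    [2.3, 1.1, 4, -0.2, 0.4, 0.1],
    [2.3, 1.1, 4.1, -0.2, 0.4, 0.1],
    [2.3, 1.1, 4.2, -0.2, 0.4, 0.1],
    [2.3, 1.1, 4.3, -0.2, 0.4, 0.1],
    [2.3, 1.1, 4.4, -0.2, 0.4, 0.1],
    [2.3, 1.1, 4.5, -0.2, 0.4, 0.1],
    [2.3, 1.1, 4.6, -0.2, 0.4, 0.1],
  ],
)

```text
time_s: 22.08
position: [0.5542, -0.2534, 0.0759]
orientation: [[-1.0, -0.004, -0.0], [-0.004, 1.0, -0.002], [0.0, -0.002, -1.0]]
ft_force: [-0.7, 1.5, 15.0]
gripper_width: 0.0322
```

Steady sliding at about 15–16 N; no hub yet.

>>> drive_tool(
  deltas=[
    [2.3, 1.1, 3.9, -0.2, 0.3, 0.1],
    [2.3, 1.1, 4, -0.2, 0.3, 0.1],
    [2.3, 1.1, 4.1, -0.2, 0.3, 0.1],
    [2.3, 1.1, 4.2, -0.2, 0.3, 0.1],
    [2.3, 1.1, 4.3, -0.2, 0.3, 0.1],
    [2.3, 1.1, 4.4, -0.2, 0.3, 0.1],
    [2.3, 1.1, 4.5, -0.2, 0.3, 0.1],
    [2.3, 1.1, 4.6, -0.2, 0.3, 0.1],
  ],
)

```text
time_s: 22.75
position: [0.5542, -0.2534, 0.0754]
orientation: [[-1.0, -0.004, 0.0], [-0.004, 1.0, -0.002], [-0.0, -0.002, -1.0]]
ft_force: [-1.6, 0.4, 16.4]
gripper_width: 0.0321
```

>>> drive_tool(
  deltas=[
    [2.3, 1.1, 4.1, -0.2, 0.3, 0.1],
    [2.3, 1.1, 4.2, -0.2, 0.3, 0.1],
    [2.3, 1.1, 4.3, -0.2, 0.3, 0.1],
    [2.3, 1.1, 4.4, -0.2, 0.3, 0.1],
    [2.3, 1.1, 4.5, -0.2, 0.3, 0.1],
    [2.3, 1.1, 4.6, -0.2, 0.3, 0.1],
    [2.3, 1.1, 4.7, -0.2, 0.3, 0.1],
    [2.3, 1.1, 4.8, -0.2, 0.3, 0.1],
  ],
)

```text
time_s: 23.42
position: [0.5542, -0.2534, 0.0747]
orientation: [[-1.0, -0.004, 0.001], [-0.004, 1.0, -0.001], [-0.001, -0.001, -1.0]]
ft_force: [-1.9, 1.0, 15.8]
gripper_width: 0.0326
```

>>> drive_tool(
  deltas=[
    [2.3, 1.1, 4.1, -0.1, 0.3, 0.1],
    [2.3, 1.1, 4.2, -0.1, 0.3, 0.1],
    [2.3, 1.1, 4.3, -0.1, 0.3, 0.1],
    [2.3, 1.1, 4.4, -0.1, 0.3, 0.1],
    [2.3, 1.1, 4.5, -0.1, 0.3, 0.1],
    [2.3, 1.1, 4.6, -0.1, 0.3, 0.1],
    [2.3, 1.1, 4.7, -0.1, 0.3, 0.1],
    [2.3, 1.1, 4.8, -0.1, 0.3, 0.1],
  ],
)

```text
time_s: 24.08
position: [0.5542, -0.2534, 0.074]
orientation: [[-1.0, -0.004, 0.002], [-0.004, 1.0, -0.003], [-0.002, -0.003, -1.0]]
ft_force: [-2.0, 1.5, 17.1]
gripper_width: 0.0322
```

>>> drive_tool(
  deltas=[
    [2.3, 1.1, 4.1, -0.2, 0.3, 0.1],
    [2.3, 1.1, 4.2, -0.2, 0.3, 0.1],
    [2.3, 1.1, 4.3, -0.2, 0.3, 0.1],
    [2.3, 1.1, 4.4, -0.2, 0.3, 0.1],
    [2.3, 1.1, 4.5, -0.2, 0.3, 0.1],
    [2.3, 1.1, 4.6, -0.2, 0.3, 0.1],
    [2.3, 1.1, 4.7, -0.2, 0.3, 0.1],
    [2.3, 1.1, 4.8, -0.2, 0.3, 0.1],
  ],
)

```text
time_s: 24.75
position: [0.5542, -0.2534, 0.0734]
orientation: [[-1.0, -0.005, 0.002], [-0.005, 1.0, -0.002], [-0.002, -0.002, -1.0]]
ft_force: [-2.3, 0.4, 17.3]
gripper_width: 0.0322
```

>>> drive_tool(
  deltas=[
    [2.3, 1.1, 4.2, -0.2, 0.3, 0.2],
    [2.3, 1.1, 4.3, -0.2, 0.3, 0.2],
    [2.3, 1.1, 4.3, -0.2, 0.3, 0.2],
    [2.3, 1.1, 4.4, -0.2, 0.3, 0.2],
    [2.3, 1.1, 4.5, -0.2, 0.3, 0.2],
    [2.3, 1.1, 4.5, -0.2, 0.3, 0.2],
    [2.3, 1.1, 4.6, -0.2, 0.3, 0.2],
    [2.3, 1.1, 4.7, -0.2, 0.3, 0.2],
  ],
)

```text
time_s: 25.42
position: [0.5542, -0.2534, 0.073]
orientation: [[-1.0, -0.003, 0.003], [-0.003, 1.0, -0.002], [-0.003, -0.002, -1.0]]
ft_force: [-1.7, 1.4, 17.8]
gripper_width: 0.0322
```

```bash
python3 cap.py
```

```text
t 25.42 pos [ 0.5542 -0.2534  0.073 ] F [-1.7   1.37 17.75] shift mm [  0.3   0.3 -43.5] rot [-0.12  0.16  0.17]
captop z 0.09884926566967565 [ 0.55491015 -0.25352492  0.09857132] [0.0324401  0.03436907 0.00528891] plane [-0.02710372  0.02837748  0.12072052]
```

>>> drive_tool(
  deltas=[
    [2.3, 1.1, 4.3, -0.2, 0.4, 0.1],
    [2.3, 1.1, 4.4, -0.2, 0.4, 0.1],
    [2.3, 1.1, 4.4, -0.2, 0.4, 0.1],
    [2.3, 1.1, 4.5, -0.2, 0.4, 0.1],
    [2.3, 1.1, 4.6, -0.2, 0.4, 0.1],
    [2.3, 1.1, 4.6, -0.2, 0.4, 0.1],
    [2.3, 1.1, 4.7, -0.2, 0.4, 0.1],
    [2.3, 1.1, 4.8, -0.2, 0.4, 0.1],
  ],
)

```text
time_s: 26.13
position: [0.5543, -0.2534, 0.0728]
orientation: [[-1.0, -0.003, 0.002], [-0.003, 1.0, -0.002], [-0.002, -0.002, -1.0]]
ft_force: [-3.2, 2.3, 19.9]
gripper_width: 0.0322
```

The hub has been met: 19.9 N against a sliding mean of 15.8 N. A touch more.

>>> drive_tool(
  deltas=[
    [2.4, 1.1, 4.6, -0.2, 0.4, 0.1],
    [2.4, 1.1, 4.7, -0.2, 0.4, 0.1],
    [2.4, 1.1, 4.8, -0.2, 0.4, 0.1],
    [2.4, 1.1, 4.8, -0.2, 0.4, 0.1],
    [2.4, 1.1, 4.9, -0.2, 0.4, 0.1],
    [2.4, 1.1, 5, -0.2, 0.4, 0.1],
    [2.4, 1.1, 5.1, -0.2, 0.4, 0.1],
    [2.4, 1.1, 5.2, -0.2, 0.4, 0.1],
  ],
)

```text
time_s: 26.8
position: [0.5542, -0.2534, 0.0725]
orientation: [[-1.0, -0.004, 0.001], [-0.004, 1.0, -0.002], [-0.001, -0.002, -1.0]]
ft_force: [-3.4, 0.9, 21.6]
gripper_width: 0.0321
```

>>> drive_tool(
  deltas=[
    [1.5, 0.7, 3, 0, 0.2, 0],
    [1, 0.4, 2, 0, 0, 0],
    [0.5, 0.2, 1, 0, 0, 0],
    [0.5, 0.2, 1, 0, 0, 0],
    [0.5, 0.2, 1, 0, 0, 0],
    [0.5, 0.2, 1, 0, 0, 0],
    [0.5, 0.2, 1, 0, 0, 0],
    [0.5, 0.2, 1, 0, 0, 0],
  ],
)

```text
time_s: 27.47
position: [0.5542, -0.2534, 0.0728]
orientation: [[-1.0, -0.004, 0.002], [-0.004, 1.0, -0.002], [-0.002, -0.002, -1.0]]
ft_force: [-0.8, 1.5, 7.0]
gripper_width: 0.0323
```

>>> drive_tool(
  deltas=[
    [0, 0, 0.5, 0, 0, 0],
    [0, 0, 0.5, 0, 0, 0],
    [0, 0, 0.5, 0, 0, 0],
    [0, 0, 0.5, 0, 0, 0],
    [0, 0, 0.5, 0, 0, 0],
    [0, 0, 0.5, 0, 0, 0],
    [0, 0, 0.5, 0, 0, 0],
    [0, 0, 0.5, 0, 0, 0],
  ],
  jaw=60,
)

```text
time_s: 28.13
position: [0.5542, -0.2534, 0.0722]
orientation: [[-1.0, -0.004, 0.002], [-0.004, 1.0, -0.002], [-0.002, -0.002, -1.0]]
ft_force: [0.8, 0.1, -0.7]
gripper_width: 0.0599
```

>>> drive_tool(
  deltas=[
    [0, 0, -6, 0, 0, 0],
    [0, 0, -16, 0, 0, 0],
    [0, 0, -30, 0, 0, 0],
    [0, 0, -45, 0, 0, 0],
    [0, 0, -60, 0, 0, 0],
    [0, 0, -70, 0, 0, 0],
    [0, 0, -70, 0, 0, 0],
    [0, 0, -70, 0, 0, 0],
  ],
)

```text
time_s: 28.8
position: [0.5542, -0.2532, 0.143]
orientation: [[-1.0, -0.004, 0.004], [-0.004, 1.0, -0.002], [-0.004, -0.002, -1.0]]
ft_force: [-0.1, -0.3, -1.1]
gripper_width: 0.0598
```

```bash
python3 cap.py; python3 - <<'E'
from h import *
im,d,c=snap('wrist');sc,sd,cc=snap('scene')
a=cv2.resize(im[100:300,210:340],None,fx=3,fy=3,interpolation=cv2.INTER_CUBIC)
b=cv2.resize(sc[120:220,205:305],(400,400),interpolation=cv2.INTER_CUBIC)
o=np.zeros((600,790,3),np.uint8);o[:,:390]=a;o[:400,390:]=b
cv2.imwrite('pics/w6.png',o)
E
```

```text
t 28.8 pos [ 0.5542 -0.2532  0.143 ] F [-0.14 -0.31 -1.13] shift mm [ 0.5  0.2 26.5] rot [-0.14  0.2   0.23]
captop z 0.09732637655885026 [ 0.55465385 -0.25339868  0.09748145] [0.03351065 0.03319485 0.00558773] plane [-0.01100348  0.01124573  0.10721055]
```

View pics/w6.png

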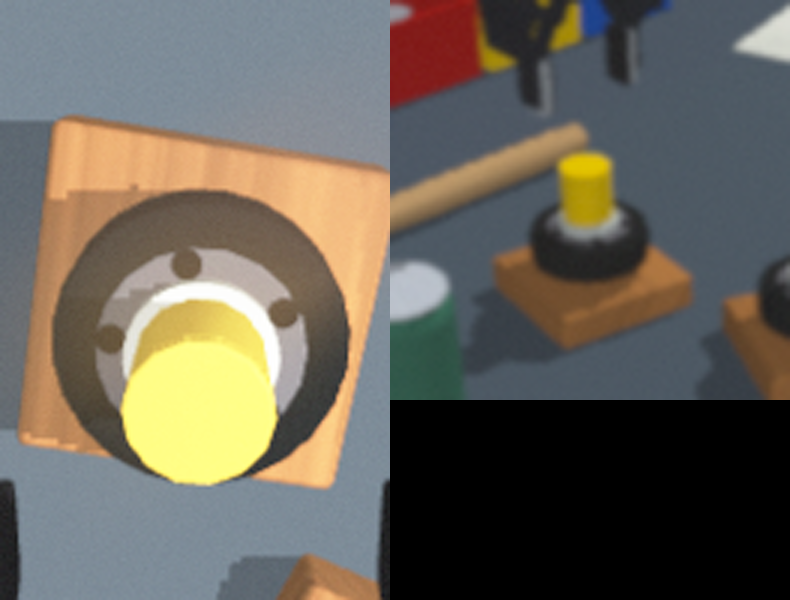

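The cap is straight and flush on the hub in both views, its top at z≈0.098, and the gripper is clear. I'm handing the job in.

```bash
python3 -c "
from h import *
st();print(manip.job_done())"
```

```text
time_s 28.95
position [0.5533, -0.253, 0.1411]
orientation [[-1.0, -0.004, -0.0001], [-0.004, 1.0, -0.0018], [0.0002, -0.0018, -1.0]]
ft_force [0.4741, 0.3694, -0.6415]
gripper_width 0.0597
qpos [-0.1622, 0.4319, -0.1592, 0.0022, -0.9795, 0.1649]
the job is handed in; nothing more can be done
None
```

The yellow cap is on the bare axle, seated on the wheel's hub, and released. I handed the job in at about 29 s.

- **Final press:** the teeth slid at about 15.8 N on average. I stopped at 21.6 N, so the hub was pushing back roughly 5.8 N more, with readings noisy by about 1 N. The snugness left after springback can't be measured directly. By the 3 to 4 N figure given, it should be about 2 to 3 N.
- **Last check:** the cap's top is at about z = 0.097 m and tilted under 1°, with no gap to the hub visible in either view. The gripper is open and clear, about 45 mm above the cap.
- **What went wrong:** my first push from above, with the fingers closed, dragged the tool about 3 mm sideways and tilted the cap about 5°. I re-gripped it to straighten it, then pressed it down in the grip while correcting for the drift.
- **Disagreements:** the sliding force was slightly above the stated 7 to 14 N, probably from extra side friction in the grip. During the press, the cap's top measured about 1.6° tilted both ways. That reading fell to 0.6° once I let go.

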